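# Draw the clipboard out from under the desk shelf and file it in the letter tray

## Task

The clipboard has been pushed clip-first under the low steel desk shelf. Press down on the part that sticks out, drag it out along the desk until the clip is well clear of the shelf and let go; then take it by its clip and lay it, without dropping it, flat in the wire letter tray, form side up and lying straight along the tray. Leave the other things on the desk and the shelf where they are.

Things in the scene. Friction and masses are not known exactly. Their poses are not given: they have to be found in the camera images.
- clipboard_mid (a point): centre (half-way up) of the clipboard: brown plate 200 x 140 x 5 mm, white form on top, steel clip at one end, 0.15 to 0.31 kg. x runs lengthwise to the clip end, z up. Starts flat on the desk, clip end under the shelf, 85 to 130 mm sticking out towards the robot. Matt face grips the fingers (friction about 0.9), smooth underside slides on the desk (about 0.25): press with about 10 N and drag.
- clip_mid (a point): centre of the steel clip, a rounded bar 26 mm deep along the clipboard (the way to grip it), 100 mm across, standing 22 mm above the board's face. It lies 80 mm from the clipboard's centre along its +x, 20 mm from that end of the board; this point is 16 mm above the board's underside. Axes as the clipboard's.
- shelf: low grey steel shelf fixed to the desk at the left or right, 420 mm wide (y), 220 mm deep (x); board 60 to 85 mm above the desk, corner posts 100 mm high. Origin on the desk under mid front edge; +x points into the shelf, -x straight out, towards the robot. Card box and pen cup stand on it 50 mm or more behind the front edge, up to 225 mm above the desk; a notebook lies under its +y side.
- tray_floor (a point): middle of the floor of the dark wire letter tray, on the floor's upper face, 10 mm above the desk. The tray is fixed, 340 mm long along x (+x away from the robot) and 260 mm wide along y; side and far walls rise to 55 mm above the desk, the near wall to 26 mm; inside 335 by 255 mm. It stands on the other side from the shelf.
- stapler: bystander, black and green stapler 140 x 36 x 60 mm on the desk between shelf and tray; origin under its centre
- staple_box: bystander, small staple carton 60 x 45 x 30 mm near the stapler; origin under its centre
- notebook: bystander, dark blue notebook 150 x 85 x 14 mm lying under the shelf beside the clipboard; origin under its centre
- card_box: bystander, green card-index box 104 x 164 x 98 mm on the shelf; origin under its centre
- pen_cup: bystander, black pen cup 72 mm across and 95 mm high, pens to 140 mm, on the shelf; origin under its centre
Not all that is in view belongs to the job. Of the things that look like the part that bears clipboard_mid, take the one that is nearest to the robot's base at the start.

How it is judged:
By the outcome, as a careful person would: the job done as asked, in the order asked, and still so for the second after the job is handed in, with the robot touching nothing.
It also fails if it takes over 64 s, if anything falls off the work surface, if the arm or the gripper's body presses on something with over 40 N, if the wrist force passes 120 N, or if a joint passes its speed limit or range.

## Robot

A 7-joint arm with a two-finger parallel gripper is mounted at the origin on the work surface. World frame = base frame: x ahead of the robot, y to its left, z up, the work surface at z = 0. Lengths are in mm, angles in rad, forces in N, time in s.
With the tool pointing down it reaches from about 400 to 925 mm from the base axis. Payload 5.6 kg.
Tool frame: the origin (TCP) lies on the centre line of the jaws, within the pads' length; the fingertips stand 19 mm ahead of it and the grasp point (between the pads) is the TCP; x points along the fingers, y is the direction in which the jaws open and shut, and the axes are right-handed (so a half turn about x gives the same grasp; the last joint's range is limited). The gripper opens to 85 mm and grips with 20 to 120 N. Pads are 22 mm wide; open, the fingers measure 114 mm over their backs; the gripper's body (76 mm by 85 mm) begins 54 mm behind the grasp point. The pads swing forward as they close: fully open they stand 13 mm farther back than shut.
Start: joints at [1.162, 0.468, -0.012, 1.603, 0.006, 1.071, -0.056], TCP at [232.462, -607.017, 221.59] pointing down, gripper open.
Joint ranges: [-2.53, 2.53], [-0.31, 2.02], [-1.57, 1.55], [0.28, 2.44], [-1.29, 4.43], [0.15, 1.84], [-2.92, 2.92]. Speed limits (rad/s): [2.57, 2.57, 3.14, 3.14, 3.14, 3.14, 3.14].

## Interface

Orientations are given as a rotation vector (axis times angle).
In Python, from rig import bot, optics, models gives the robot as it stands. The module is installed in compiled form; this text tells all that it offers.
- The arm moves only by the tool apply_moves, never from a script. Its argument "commands" is a list of rows, each an object with "linear": the shift along the world's x, y, z in mm, a list of three; "twist": the turn about the world's z in rad. In form: [{"linear": [tx, ty, tz], "twist": twist}, ...]. A call has 1 to 5 rows; each row shifts and turns the pose as measured when the row begins; what a row does not reach is not made up. A row lasts 1/8 s, in which the tool goes at most 62.5 mm and 10.7 degrees, less where a joint would pass 70% of its speed; a pose out of reach is approached as far as the arm can. A call is refused whole if a number of a shift passes 62.5 or a number of a turn 0.188, either way. A call with a gripper value outside its range is refused whole. "jaw" is the opening, from -1 (shut) to 1 (fully open), set as the call begins (left out, the last holds). The fingers move at their own pace and stop on an object; "squeeze" is the grip in N (left out, the last holds). Time passes only in rows, so rows that do not move let the fingers close. It gives the time, the measured TCP pose, the force and the opening at its end, in the units of the state.
- bot.get_obs(): the state, without advancing time (a new reading comes with each control period).
- optics.capture(name): name is "scene" or "top"; returns a dict with "frame" (420x560x3 uint8, red, green, blue), "depth" (420x560 float32, mm along the optical axis (not along the pixel's ray), 0 where there is no reading), "mtx" (3x3 intrinsics, pixels), "distortion" ([k1, k2, p1, p2, k3] as OpenCV has them; the pictures are not rectified), "position" and "orientation" of the camera in the world. Camera axes: x right, y up, looking along -z (the intrinsics and any distortion apply to the point x, -y, -z); pixel columns grow to the right and rows downward; lengths in mm; the calibration is good to about 2 mm. A picture is of the moment at which its call begins.
- bot.job_done(): hands the job in, once; it reports no verdict.
Trained networks look in a picture, given as the dict that the camera call returned (one of the last four; its "shot" number tells which), for a name from the list of things; names that differ only in an ending like _2 or _b are one class to them, and where a whole thing is asked for, a point or a joint stands for the part that bears it (a point fixed in the world has none). Each returns a list of dicts, best first, with "confidence" (0 to 1); they miss things now and then, are a little off and sometimes report something else, mostly with a low value. They report only what shows in the picture. A call takes as long as a camera call. They do not tell look-alikes from the thing itself.
- models.look_for(picture, thing): "centre" ([x, y, z] in mm, in the coordinates of the camera as it stood for that picture, good to about 4 mm: the middle of the surface that is visible of it).
- models.tip_of(picture, thing): "centre" ([x, y, z] in mm, in the coordinates of the camera as it stood for that picture, good to about 4 mm: a listed point, or the origin of a listed thing).
The state is a dict: "t": time; "joint_positions": joint angles; "dq": joint speeds; "effort": joint torques, N m; "tool_pos": TCP position; "tcp_rot": TCP orientation; "wrist_force": force on the tool from outside, world axes, zero at the start; "wrist_torque": the same for the moment, N m; "width": opening from 0.0 (shut) to 1.0 (fully open).
Only numpy, scipy, OpenCV 4.12 (cv2) and the standard library are available. Lean on these libraries where they do the work, as an engineer would, in place of code of your own. Each camera call takes 0.05 s, during which the arm holds its last target.

## Working session

There is one attempt and no reset: what is moved stays moved. The work goes in short steps, Python scripts to look and compute and a tool call to move; the robot and the scene stay as the last step left them, time stands still between calls to the robot, and variables do not carry over. Pictures are saved under pics/ and viewed, and the job is handed in when it is done.

Besides the shell and the picture viewer there is one more tool, called after "Request:" as name(argument=value, ...) on one line, values as JSON. apply_moves: Moves the arm, as the interface text tells. Its arguments: {"type":"object","properties":{"commands":{"type":"array","items":{"type":"object","properties":{"linear":{"type":"array","items":{"type":"number"}},"twist":{"type":"number"}}}},"jaw":{"type":"number"},"squeeze":{"type":"number"}},"required":["commands"]}

```bash
mkdir -p pics; cat > h.py <<'E'
import numpy as np, cv2
from scipy.spatial.transform import Rotation as R
from rig import bot, optics, models
def w(p,c):
    return R.from_rotvec(p["orientation"]).apply(c)+np.array(p["position"]) if np.size(p["orientation"])==3 else np.array(p["orientation"])@c+p["position"]
def cloud(p):
    d=p["depth"]; h,wd=d.shape
    u,v=np.meshgrid(np.arange(wd),np.arange(h))
    pts=np.stack([u,v],-1).reshape(-1,1,2).astype(np.float64)
    n=cv2.undistortPoints(pts,np.array(p["mtx"],float),np.array(p["distortion"],float)).reshape(h,w_(wd),2)
    c=np.stack([n[...,0]*d,-n[...,1]*d,-d],-1)
    return w(p,c.reshape(-1,3)).reshape(h,wd,3)
def w_(x): return x
def save(p,n,box=None,s=1):
    f=p["frame"][...,::-1]
    if box: f=f[box[1]:box[3],box[0]:box[2]]
    if s!=1: f=cv2.resize(f,None,fx=s,fy=s,interpolation=cv2.INTER_CUBIC)
    cv2.imwrite("pics/"+n,f)
E
python3 - <<'E'
from h import *
for n in ("scene","top"):
    p=optics.capture(n); save(p,n+"0.png")
    np.savez(n+"0.npz",f=p["frame"],c=cloud(p))
    print(n,p["position"],p["orientation"])
    for t in ["clipboard_mid","clip_mid","shelf","tray_floor","stapler","staple_box","notebook","card_box","pen_cup"]:
        print(t,[(round(r["confidence"],2),w(p,np.array(r["centre"])).round().tolist()) for r in models.tip_of(p,t)][:4])
    print("look",[(round(r["confidence"],2),w(p,np.array(r["centre"])).round().tolist()) for r in models.look_for(p,"clipboard_mid")])
print(bot.get_obs())
E
```

```text
scene [1334.67405969 -509.28829003  624.3817225 ] [0.9562289  0.4675164  0.87896648]
clipboard_mid [(0.77, [795.0, -131.0, 2.0])]
clip_mid [(0.74, [866.0, -172.0, 11.0])]
shelf []
tray_floor [(0.89, [442.0, -272.0, 8.0])]
stapler [(0.89, [414.0, -6.0, -5.0])]
staple_box [(0.72, [533.0, 3.0, -4.0])]
notebook [(0.51, [672.0, 413.0, -6.0])]
card_box [(0.9, [686.0, 332.0, 84.0])]
pen_cup [(0.97, [673.0, 164.0, 85.0])]
look [(0.79, [809.0, -142.0, 3.0])]
top [439.8704805   19.9016774  993.30487424] [ 0.14853007 -0.13869114 -1.5584713 ]
clipboard_mid [(0.79, [791.0, -133.0, 5.0]), (0.65, [544.0, 248.0, 3.0])]
clip_mid [(0.89, [865.0, -171.0, 15.0])]
shelf [(0.93, [567.0, 275.0, -1.0])]
tray_floor [(0.93, [435.0, -272.0, 4.0])]
stapler [(0.64, [406.0, -7.0, -1.0]), (0.57, [686.0, 333.0, 89.0])]
staple_box [(0.89, [526.0, -3.0, 4.0])]
notebook [(0.61, [436.0, -273.0, 6.0])]
card_box [(0.72, [687.0, 334.0, 85.0])]
pen_cup [(0.86, [669.0, 161.0, 88.0])]
look [(0.83, [510.0, 245.0, 8.0]), (0.57, [791.0, -134.0, 5.0])]
{'t': 1.1, 'joint_positions': array([ 1.16204422,  0.46748032, -0.0116373 ,  1.60271502,  0.00599266,
        1.07140419, -0.05632705]), 'dq': array([ 0.00033372, -0.00040539, -0.000504  ,  0.00014761, -0.00080289,
        0.0013295 , -0.00030068]), 'effort': array([ 1.16346382e-04, -5.32240319e+01,  2.15192075e-02, -2.51633888e+01,
        1.16101513e-02,  1.29948225e-03,  1.43214004e-05]), 'tool_pos': array([ 232.45545367, -607.0102196 ,  221.59692773]), 'tcp_rot': array([ 2.02188022,  0.37382959, -2.02190012]), 'wrist_force': array([ 0.5983869 , -0.24384278,  0.76407896]), 'wrist_torque': array([0.0340735 , 0.01012409, 0.03115449]), 'width': 0.9970733837832592}
```

View pics/scene0.png

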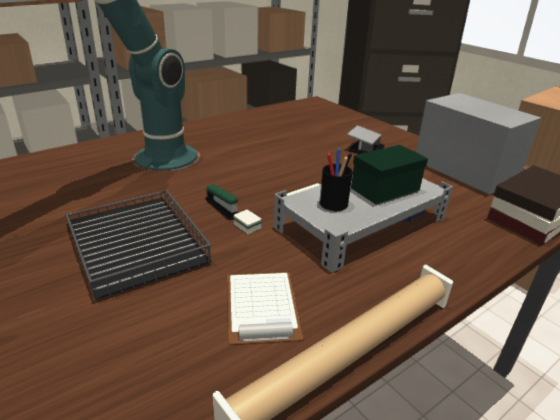

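View pics/top0.png

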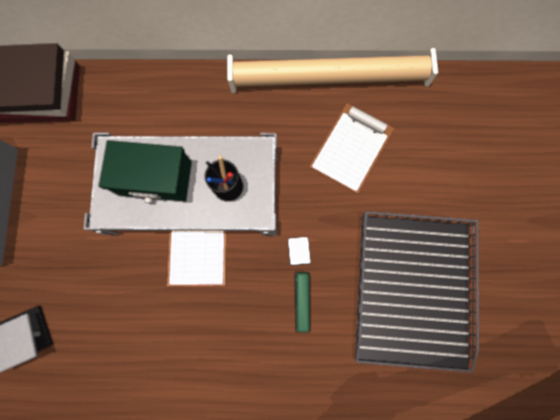

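```bash
python3 - <<'E'
from h import *
z=np.load("top0.npz");c=z["c"];f=z["f"].astype(int)
# board near shelf: brown region
hsv=cv2.cvtColor(z["f"],cv2.COLOR_RGB2HSV)
m=(c[...,0]>380)&(c[...,0]<600)&(c[...,1]>80)&(c[...,1]<420)&(c[...,2]<20)&(c[...,2]>-10)
# print height map, 10mm grid
for x in range(560,340,-10):
    row=[]
    for y in range(480,60,-10):
        s=(abs(c[...,0]-x)<5)&(abs(c[...,1]-y)<5)
        row.append("%4d"%np.median(c[...,2][s]) if s.any() else "   .")
    print(x,"".join(row))
E
```

```text
560    2  11  42   7  -1   0   0   0   0   0   0   0   0   1   0   0   4   4   6   6   5   6   5   6   5   5   6   6   6   6   3   1   0   0   1   0   0   0   0   0   1   1
550    0   0   0   0   0   1   0   0   0   0   0   0   0   0   0   0   3   6   5   5   6   5   6   6   6   5   6   6   6   6   3   0   0   0   0   0   1   1   0   0   0   0
540    0   0   0   0   0   0   0   0   0   0   0   0   0   0   0   0   2   5   6   6   6   5   5   5   6   6   4   5   5   6   4   0   0   1   0   0   0   0   0   1   0   0
530    0   0   0   1   0   1   0   0   0   0   0   0   0   0   0   0   2   6   6   6   5   6   5   5   6   5   6   6   5   6   4   0   1   0   1   0   0   1   0   0   0   0
520    0   0   0   0   0   0   0   0   0   0   1   0   0   0   1   0   2   6   6   6   6   5   6   5   6   5   6   6   5   5   4   0   0   0   1   1   0   2   1   0   0   1
510    0   0   0   0   0   0   0   0   0   0   1   0   0   0   0   0   2   5   6   6   6   6   5   6   5   6   5   5   6   6   4   0   0   1   0   0   1   0   0   0   0   1
500    0   0   0   0   0   0   0   0   0   0   0   0   0   0  
[... 2005 characters left out ...]
   0   0
380    0   0   0   0   0   0   1   0   1   0   0   1   0   0   0   0   0   0   0   1   0   0   0   0   0   1   0   1   0   1   0   0   0   0   0   0   0   0   0   0   0   0
370    0   0   0   0   0   0   0   0   0   0   0   0   0   1   0   1   0   0   1   0   1   0   1   0   1   0   0   0   0   1   0   0   0   0   0   0   0   0   1   0   0   0
360    0   0   0   0   0   0   0   0   0   0   0   0   0   0   0   0   0   0   0   0   0   0   0   0   0   0   0   0   0   0   0   0   0   0   0   0   0   0   0   0   0   0
350    0   0   0   0   0   0   0   0   0   0   0   0   0  -1   0   0   0   0   0   0   1   1   0   0   0   0   0   0   1   0   0   0   1   0   0   1   0   0   0   0   0   1
```

The target is the board under the shelf: in the top view its form is at px ~(197,258), with the near edge at x≈445. The free board at px (353,150) is the farther look-alike. Next I'll measure it precisely.

```bash
python3 - <<'E'
from h import *
z=np.load("top0.npz");c=z["c"]
m=(c[...,0]>400)&(c[...,0]<557)&(c[...,1]>140)&(c[...,1]<360)&(c[...,2]<12)&(c[...,2]>3)
P=c[m][:,:2].astype(np.float32); print(len(P),np.percentile(P,[1,99],axis=0))
for x in range(455,555,15):
    s=P[abs(P[:,0]-x)<5]; print(x,s[:,1].min().round(1),s[:,1].max().round(1))
for y in range(195,315,20):
    s=P[abs(P[:,1]-y)<5]; print('y',y,s[:,0].min().round(1))
s=(c[...,2]>40)&(c[...,1]>60)&(c[...,1]<500)&(c[...,0]>500)
Q=c[s]; print("shelf",np.percentile(Q,[0.5,50,99.5],axis=0).round())
f=(c[...,2]>50)&(c[...,2]<110)&(c[...,0]<640)&(c[...,0]>530)&(c[...,1]>60)&(c[...,1]<500)
for y in range(90,480,40):
    q=c[f&(abs(c[...,1]-y)<6)]; print(y,q[:,0].min().round(),np.median(q[:,2]).round())
t=(c[...,2]>35)&(c[...,0]<650)&(c[...,0]>240)&(c[...,1]<-100)&(c[...,1]>-450)
print("tray",cv2.minAreaRect(c[t][:,:2].astype(np.float32)), np.percentile(c[t],[1,99],axis=0).round())
print(R.from_rotvec(bot.get_obs()["tcp_rot"]).as_matrix().round(3))
E
```

```text
2838 [[412.3229834  156.09692108]
 [555.30432678 344.36531494]]
455 152.4 357.9
470 145.6 356.7
485 148.5 348.1
500 141.8 351.4
515 149.1 338.0
530 154.8 348.9
545 147.9 357.5
y 195 401.7
y 215 413.2
y 235 408.4
y 255 405.8
y 275 401.0
y 295 405.5
shelf [[566.  62.  46.]
 [665. 253.  87.]
 [996. 480. 210.]]
90 566.0 85.0
130 569.0 85.0
170 569.0 86.0
210 569.0 85.0
250 569.0 85.0
290 569.0 86.0
330 569.0 86.0
370 569.0 85.0
410 568.0 85.0
450 561.0 85.0
tray ((442.4000244140625, -274.414306640625), (267.1515808105469, 335.1667785644531), 85.74368286132812) [[ 279. -415.   35.]
 [ 615. -133.   62.]]
[[-0.     0.358 -0.934]
 [-0.    -0.934 -0.358]
 [-1.     0.     0.   ]]
```

Request:
apply_moves(commands=[{"linear": [50,55,0]},{"linear": [50,55,0]},{"linear": [50,55,0]},{"linear": [50,60,0]},{"linear": [50,60,0]}], jaw=-1)

```text
invalid input at $.commands[0]: expected keys linear, twist
```

Request:
apply_moves(commands=[{"linear": [50,55,0],"twist": 0.12},{"linear": [50,55,0],"twist": 0.12},{"linear": [50,55,0],"twist": 0.12},{"linear": [50,60,0],"twist": 0.12},{"linear": [50,60,0],"twist": 0.12}], jaw=-1)

```text
t: 1.72
tool_pos: [439.0, -370.1, 222.0]
tcp_rot: [1.632, 0.859, -1.635]
wrist_force: [0.6, -0.7, 0.2]
width: 0.005
```

```bash
python3 - <<'E'
from h import *
z=np.load("top0.npz");c=z["c"];f=z["f"]
def rect(m,n):
    k,l,st,_=cv2.connectedComponentsWithStats(m.astype(np.uint8)); i=1+np.argmax(st[1:,4]); mm=l==i
    r=cv2.minAreaRect(c[mm][:,:2].astype(np.float32)); print(n,st[i],r)
    return mm
b=f.min(-1)>130
reg=(c[...,0]>420)&(c[...,0]<562)&(c[...,1]>140)&(c[...,1]<360)&(c[...,2]<15)
mm=rect(b&reg,"form")
P=c[mm]
for x in range(460,560,20):
    s=P[abs(P[:,0]-x)<4]; print(x,np.percentile(s[:,1],[2,98]).round(1))
for y in range(200,310,20):
    s=P[abs(P[:,1]-y)<4]; print(y,np.percentile(s[:,0],[1]).round(1))
# tray floor wires (light, z~10)
reg=(c[...,0]>260)&(c[...,0]<630)&(c[...,1]<-120)&(c[...,1]>-430)
k,l,st,cen=cv2.connectedComponentsWithStats(((f.min(-1)>95)&reg&(c[...,2]<25)).astype(np.uint8))
for i in range(1,k):
    if st[i,4]>120:
        q=c[l==i][:,:2]; v=cv2.fitLine(q.astype(np.float32),cv2.DIST_L2,0,.01,.01).ravel(); print(st[i],q.mean(0).round(1),np.degrees(np.arctan2(v[1],v[0])).round(1),np.percentile(q[:,1],[1,99]).round())
cv2.imwrite("pics/crop0.png",cv2.resize(f[200:390,150:500,::-1],None,fx=2.2,fy=2.2,interpolation=2))
print(bot.get_obs()["tool_pos"],bot.get_obs()["width"])
E
```

```text
form [ 169  236   55   49 2618] ((504.0626220703125, 247.99835205078125), (116.27531433105469, 133.5691680908203), 0.45748066902160645)
460 [182.1 309.6]
480 [184.2 311.8]
500 [184.9 309.8]
520 [185.8 310.7]
540 [186.5 312.1]
200 [446.4]
220 [446.2]
240 [447.4]
260 [445.9]
280 [445.7]
300 [446.9]
[366 226 102  12 343] [ 576.5 -283.8] 85.8 [-407. -167.]
[366 236 102  12 358] [ 551.  -283.1] 85.8 [-408. -166.]
[365 247 103  11 362] [ 525.8 -278.2] 85.8 [-404. -163.]
[365 257 103  12 376] [ 500.2 -277.8] 85.8 [-404. -161.]
[364 268 105  12 386] [ 474.8 -276.1] 85.8 [-401. -159.]
[364 278 104  13 393] [ 449.4 -273.6] 85.8 [-399. -158.]
[363 289 105  13 400] [ 424.2 -269.8] 85.8 [-396. -155.]
[363 300 105  13 405] [ 398.7 -269.1] 85.8 [-394. -154.]
[362 311 106  13 414] [ 373.2 -267.5] 85.8 [-393. -151.]
[362 322 107  13 422] [ 347.6 -266.5] 85.8 [-392. -151.]
[361 334 107  12 424] [ 322.3 -264. ] 85.8 [-389. -149.]
[360 345 108  13 420] [ 297. -259.] 85.8 [-388. -146.]
[ 439.03411588 -370.05326611  222.04175533] 0.005429333811822436
```

View pics/crop0.png

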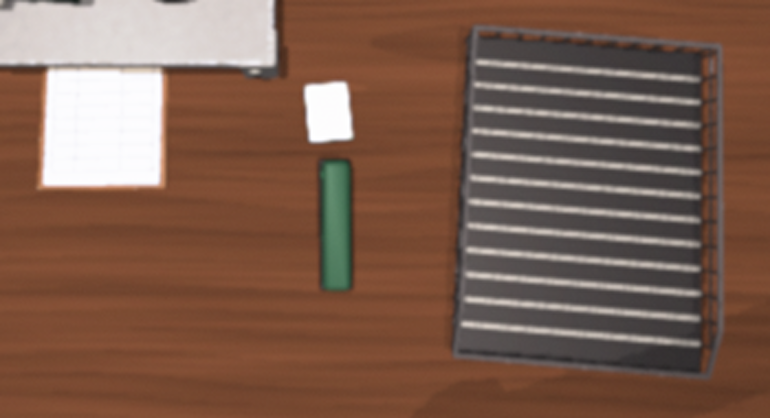

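Request:
apply_moves(commands=[{"linear": [15,60,0],"twist": 0.14},{"linear": [15,60,0],"twist": 0.14},{"linear": [15,60,0],"twist": 0.14},{"linear": [15,60,0],"twist": 0.14},{"linear": [10,60,0],"twist": 0.14}])

```text
t: 2.35
tool_pos: [511.9, -66.2, 223.5]
tcp_rot: [1.118, 1.256, -1.111]
wrist_force: [0.8, -0.3, -0.1]
width: -0.006
```

Request:
apply_moves(commands=[{"linear": [0,60,0],"twist": 0.08},{"linear": [0,60,0],"twist": 0.08},{"linear": [0,60,0],"twist": 0.0},{"linear": [0,60,0],"twist": 0.0},{"linear": [0,60,0],"twist": 0.0}])

```text
t: 2.98
tool_pos: [512.8, 242.5, 225.2]
tcp_rot: [0.998, 1.318, -0.985]
wrist_force: [1.1, 0.1, 0.4]
width: -0.003
```

```bash
cat > s.py <<'E'
from h import *
o=bot.get_obs(); M=R.from_rotvec(o["tcp_rot"]).as_matrix()
print(o["t"],o["tool_pos"].round(1),"yang",np.arctan2(M[1,1],M[0,1]).round(4),"tilt",M[:,0].round(3),o["wrist_force"].round(1),o["width"].round(3),o["joint_positions"].round(2))
E
python3 s.py
```

```text
Traceback (most recent call last):
  File "s.py", line 3, in <module>
    print(o["t"],o["tool_pos"].round(1),"yang",np.arctan2(M[1,1],M[0,1]).round(4),"tilt",M[:,0].round(3),o["wrist_force"].round(1),o["width"].round(3),o["joint_positions"].round(2))
                                                                                                                                   ^^^^^^^^^^^^^^^^
AttributeError: 'float' object has no attribute 'round'
```

```bash
sed -i 's/o\["width"\].round(3)/round(o["width"],3)/' s.py
python3 s.py
```

```text
2.975 [512.8 242.5 225.2] yang 0.2895 tilt [ 0.015 -0.002 -1.   ] [1.1 0.1 0.4] -0.003 [ 0.01  0.4  -0.65  1.78  0.29  1.04 -0.46]
```

Request:
apply_moves(commands=[{"linear": [-13,5,-40],"twist": -0.13},{"linear": [0,0,-50],"twist": -0.13},{"linear": [0,0,-50],"twist": 0},{"linear": [0,0,-20],"twist": 0},{"linear": [0,0,-10],"twist": 0}])

```text
t: 3.6
tool_pos: [499.0, 256.0, 52.7]
tcp_rot: [1.195, 1.208, -1.172]
wrist_force: [-0.2, -0.0, -0.3]
width: -0.0
```

```bash
python3 s.py
```

```text
3.6 [499.  256.   52.7] yang 0.0309 tilt [ 0.021 -0.001 -1.   ] [-0.2 -0.  -0.3] -0.0 [-0.16  0.6  -0.48  1.93  0.44  0.7  -0.88]
```

Request:
apply_moves(commands=[{"linear": [0,-8,-12],"twist": 0},{"linear": [0,0,-10],"twist": 0},{"linear": [0,0,-2],"twist": 0},{"linear": [0,0,-2],"twist": 0}])

```text
t: 4.1
tool_pos: [500.7, 247.4, 26.8]
tcp_rot: [1.198, 1.205, -1.17]
wrist_force: [0.2, -0.1, 0.1]
width: 0.003
```

Request:
apply_moves(commands=[{"linear": [0,0,-2],"twist": 0},{"linear": [0,0,-2],"twist": 0}])

```text
t: 4.35
tool_pos: [501.3, 247.9, 23.4]
tcp_rot: [1.2, 1.205, -1.169]
wrist_force: [-0.4, -0.2, -0.1]
width: 0.002
```

Request:
apply_moves(commands=[{"linear": [0,0,-2],"twist": 0}])

```text
t: 4.47
tool_pos: [501.4, 248.0, 21.5]
tcp_rot: [1.2, 1.205, -1.168]
wrist_force: [0.9, 0.0, 0.4]
width: 0.001
```

Request:
apply_moves(commands=[{"linear": [0,0,-1],"twist": 0}])

```text
t: 4.6
tool_pos: [501.4, 248.0, 20.4]
tcp_rot: [1.2, 1.205, -1.168]
wrist_force: [0.2, 0.6, 0.4]
width: 0.003
```

Request:
apply_moves(commands=[{"linear": [0,0,-1],"twist": 0}])

```text
t: 4.72
tool_pos: [501.4, 248.1, 19.3]
tcp_rot: [1.2, 1.205, -1.168]
wrist_force: [0.1, 0.4, -0.0]
width: 0.0
```

Request:
apply_moves(commands=[{"linear": [0,0,-1],"twist": 0}])

```text
t: 4.85
tool_pos: [501.4, 248.1, 18.3]
tcp_rot: [1.2, 1.205, -1.168]
wrist_force: [-0.2, -0.8, 0.1]
width: -0.0
```

Request:
apply_moves(commands=[{"linear": [0,0,-1],"twist": 0}])

```text
t: 4.97
tool_pos: [501.4, 248.1, 17.2]
tcp_rot: [1.2, 1.205, -1.168]
wrist_force: [0.6, 0.3, -0.1]
width: 0.002
```

Request:
apply_moves(commands=[{"linear": [0,0,-1],"twist": 0}])

```text
t: 5.1
tool_pos: [501.4, 248.1, 16.2]
tcp_rot: [1.2, 1.205, -1.168]
wrist_force: [-0.3, -0.8, 0.0]
width: -0.006
```

Request:
apply_moves(commands=[{"linear": [0,0,-1],"twist": 0}])

```text
t: 5.22
tool_pos: [501.4, 248.1, 15.1]
tcp_rot: [1.2, 1.205, -1.168]
wrist_force: [-0.0, 0.8, 0.4]
width: 0.002
```

```bash
python3 - <<'E'
from h import *
p=optics.capture("scene"); save(p,"press1.png",(250,120,480,290),3)
E
python3 s.py
```

```text
5.275 [501.3 248.1  15. ] yang 0.0298 tilt [ 0.025  0.001 -1.   ] [ 0.2 -0.1 -0.6] -0.003 [-0.18  0.66 -0.44  1.94  0.49  0.62 -0.91]
```

View pics/press1.png

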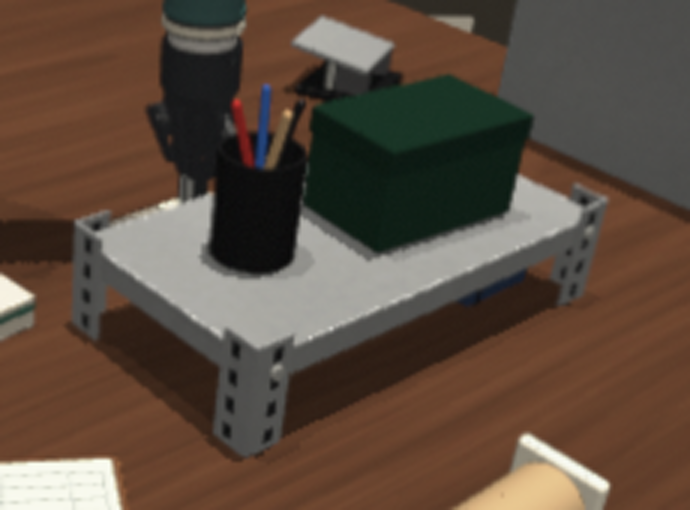

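Request:
apply_moves(commands=[{"linear": [0,0,-1],"twist": 0}])

```text
t: 5.4
tool_pos: [501.4, 248.1, 13.9]
tcp_rot: [1.2, 1.205, -1.168]
wrist_force: [0.1, -0.7, -0.9]
width: -0.003
```

Request:
apply_moves(commands=[{"linear": [0,0,-1],"twist": 0}])

```text
t: 5.52
tool_pos: [501.4, 248.0, 12.9]
tcp_rot: [1.2, 1.205, -1.168]
wrist_force: [0.9, 0.3, -0.5]
width: 0.007
```

```bash
python3 - <<'E'
from h import *
p=optics.capture("top"); save(p,"press_top.png",(130,180,330,330),4)
c=cloud(p)
o=bot.get_obs()
E
python3 s.py
```

```text
5.575 [501.3 248.   12.8] yang 0.0297 tilt [ 0.025  0.001 -1.   ] [ 0.3 -0.7  0.1] -0.003 [-0.18  0.66 -0.44  1.94  0.49  0.62 -0.91]
```

View pics/press_top.png

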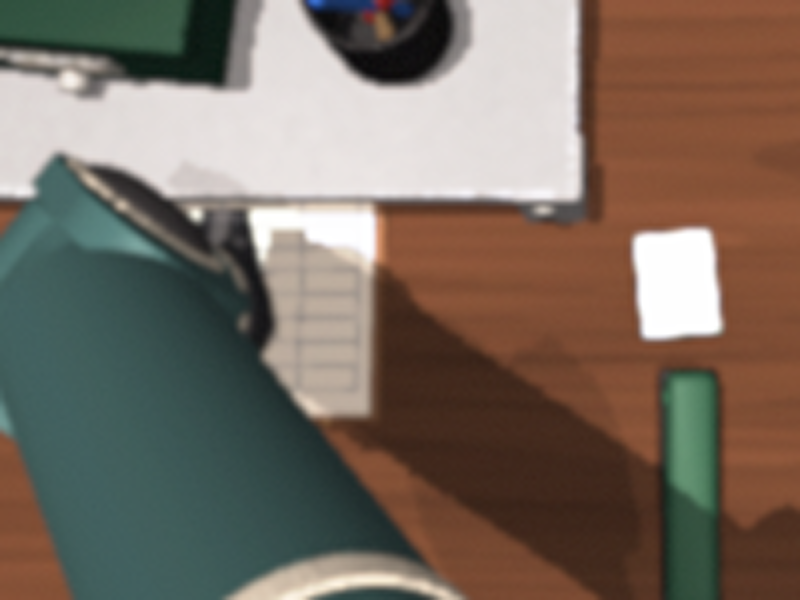

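Request:
apply_moves(commands=[{"linear": [0,0,-1],"twist": 0}])

```text
t: 5.7
tool_pos: [501.3, 248.1, 11.7]
tcp_rot: [1.2, 1.205, -1.168]
wrist_force: [0.2, -0.7, 0.5]
width: 0.002
```

Request:
apply_moves(commands=[{"linear": [0,0,-1],"twist": 0}])

```text
t: 5.82
tool_pos: [501.3, 248.1, 10.7]
tcp_rot: [1.2, 1.205, -1.168]
wrist_force: [0.2, 0.0, -0.6]
width: 0.003
```

Request:
apply_moves(commands=[{"linear": [0,0,-1],"twist": 0}])

```text
t: 5.95
tool_pos: [501.3, 248.1, 9.6]
tcp_rot: [1.2, 1.205, -1.168]
wrist_force: [0.3, -0.6, -0.4]
width: 0.003
```

Request:
apply_moves(commands=[{"linear": [0,0,-1],"twist": 0}])

```text
t: 6.08
tool_pos: [501.3, 248.0, 8.5]
tcp_rot: [1.2, 1.205, -1.168]
wrist_force: [-0.3, -0.1, -0.3]
width: -0.0
```

```bash
python3 - <<'E'
from h import *
for n in("scene","top"):
    p=optics.capture(n); c=cloud(p); np.savez(n+"1.npz",f=p["frame"],c=c)
    s=(abs(c[...,0]-501)<60)&(abs(c[...,1]-248)<60)&(c[...,2]>10)&(c[...,2]<200)
    v,u=np.nonzero(s)
    i=np.argsort(c[s][:,2])[::max(1,s.sum()//40)]
    print(n,s.sum()); print(np.c_[u[i],v[i],c[s][i].round()][:45].astype(int).tolist())
E
python3 s.py
```

```text
scene 1134
[[309, 187, 489, 243, 28], [316, 184, 516, 246, 49], [316, 181, 514, 246, 58], [313, 178, 508, 239, 66], [314, 177, 513, 239, 72], [303, 170, 466, 235, 76], [305, 169, 473, 237, 81], [321, 176, 538, 241, 85], [316, 172, 515, 242, 88], [310, 169, 498, 234, 92], [304, 163, 464, 239, 96], [317, 169, 522, 239, 101], [320, 168, 527, 245, 105], [299, 157, 443, 237, 108], [317, 165, 520, 239, 112], [315, 164, 519, 232, 117], [307, 157, 477, 238, 120], [325, 163, 539, 251, 123], [318, 161, 523, 239, 126], [308, 155, 483, 236, 129], [317, 158, 518, 239, 133], [320, 157, 528, 241, 139], [325, 154, 534, 253, 148], [321, 154, 535, 237, 152], [319, 153, 531, 233, 154], [305, 149, 496, 212, 158], [307, 149, 503, 213, 160], [323, 149, 532, 245, 164], [305, 146, 496, 211, 167], [316, 147, 523, 228, 170], [312, 146, 516, 218, 173], [308, 144, 505, 214, 175], [313, 144, 518, 220, 179], [325, 143, 534, 248, 181], [312, 142, 515, 218, 184], [307, 140, 502, 212, 186], [326, 139, 530, 255, 190], [304, 136, 484, 215, 191], [328, 137, 526, 265, 192], [315, 138, 519, 224, 195], [313, 136, 512, 224
[... 629 characters left out ...]
 [184, 241, 536, 248, 127], [186, 241, 535, 242, 137], [196, 250, 515, 216, 153], [196, 267, 480, 213, 154], [197, 254, 506, 212, 158], [197, 256, 502, 211, 161], [197, 257, 499, 210, 163], [196, 253, 507, 212, 167], [194, 249, 515, 216, 169], [196, 258, 497, 210, 173], [194, 266, 480, 213, 175], [195, 260, 492, 211, 179], [195, 256, 500, 210, 181], [195, 257, 498, 210, 183], [194, 253, 506, 212, 186], [193, 251, 509, 213, 189], [194, 256, 499, 210, 190], [194, 258, 495, 210, 191], [192, 253, 505, 214, 192], [191, 249, 513, 216, 192], [193, 258, 495, 211, 193]]
6.175 [501.3 248.    8.5] yang 0.0297 tilt [ 0.025  0.001 -1.   ] [-0.1 -0.   0.5] 0.002 [-0.18  0.67 -0.44  1.94  0.5   0.61 -0.92]
```

```bash
python3 - <<'E'
from h import *
f=np.load("scene1.npz")["f"]; g=np.load("scene0.npz")["f"]
a=[cv2.resize(x[125:205,275:345,::-1],None,fx=5.6,fy=5.6,interpolation=2) for x in(f,g)]
cv2.imwrite("pics/z1.png",np.hstack(a))
E
```

```text
(no output)
```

View pics/z1.png

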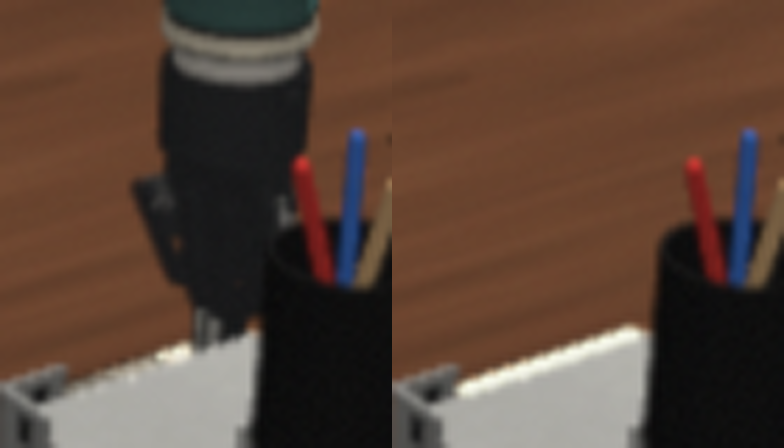

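Request:
apply_moves(commands=[{"linear": [0,0,-1],"twist": 0}])

```text
t: 6.3
tool_pos: [501.3, 248.1, 7.5]
tcp_rot: [1.2, 1.205, -1.168]
wrist_force: [0.5, -0.1, -0.1]
width: -0.001
```

Request:
apply_moves(commands=[{"linear": [0,0,-1],"twist": 0}])

```text
t: 6.42
tool_pos: [501.3, 248.0, 6.4]
tcp_rot: [1.2, 1.205, -1.168]
wrist_force: [-0.5, 0.0, 0.1]
width: -0.002
```

Request:
apply_moves(commands=[{"linear": [0,0,-1],"twist": 0}])

```text
t: 6.55
tool_pos: [501.3, 248.0, 5.4]
tcp_rot: [1.2, 1.205, -1.168]
wrist_force: [-0.5, -0.3, -0.5]
width: -0.003
```

Request:
apply_moves(commands=[{"linear": [-10,0,40],"twist": 0},{"linear": [-10,-20,50],"twist": 0},{"linear": [0,-40,50],"twist": 0},{"linear": [0,-40,20],"twist": 0},{"linear": [0,0,0],"twist": 0}])

```text
t: 7.18
tool_pos: [479.8, 146.0, 168.1]
tcp_rot: [1.197, 1.205, -1.168]
wrist_force: [0.9, 0.5, -0.0]
width: -0.002
```

```bash
python3 - <<'E'
from h import *
p=optics.capture("scene"); c=cloud(p); f=p["frame"]; np.savez("scene2.npz",f=f,c=c)
save(p,"air.png",(230,80,370,220),4)
o=bot.get_obs()["tool_pos"]; 
q=c-o
s=(abs(q[...,0])<70)&(abs(q[...,1])<70)&(abs(q[...,2])<120)
for z in range(-40,110,6):
    k=s&(abs(q[...,2]-z)<3)
    if k.any(): print(z,k.sum(),np.percentile(q[k][:,0],[2,98]).round(),np.percentile(q[k][:,1],[2,98]).round())
E
python3 s.py
```

```text
8 1 [7. 7.] [-2. -2.]
14 14 [-2. 11.] [-13.   8.]
20 19 [-10.  16.] [-14.   5.]
26 26 [-15.  16.] [-12.   6.]
32 22 [-8. 16.] [-13.   5.]
38 24 [-11.  16.] [-14.   5.]
44 23 [-4. 14.] [-13.   4.]
50 18 [-11.  16.] [-13.   3.]
56 31 [-28.  29.] [-16.  11.]
62 56 [-34.  33.] [-14.  11.]
68 49 [-39.  38.] [-15.  11.]
74 50 [-41.  43.] [-18.   6.]
80 74 [-45.  48.] [-19.  10.]
86 62 [-52.  53.] [-19.   7.]
92 78 [-61.  59.] [-18.   9.]
98 83 [-57.  62.] [-20.  11.]
104 76 [-50.  60.] [-21.   8.]
7.225 [479.4 148.  167.6] yang 0.0339 tilt [ 0.024  0.001 -1.   ] [-0.2  0.9  0.3] -0.002 [ 0.14  0.35 -0.6   2.    0.27  0.85 -0.58]
```

View pics/air.png

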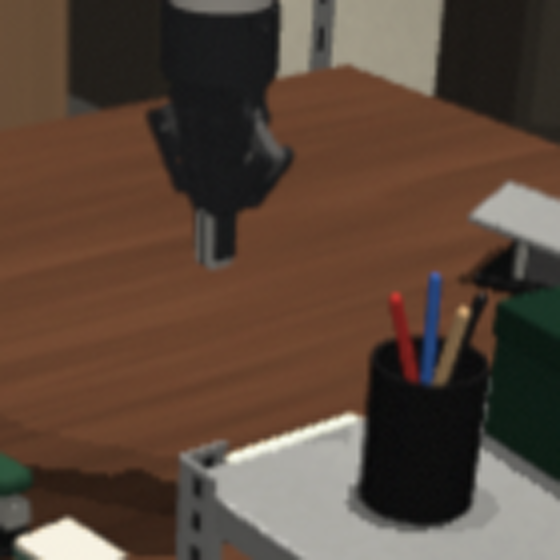

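Measured in the air, the shut fingertips sit about 11 mm above the reported TCP, not 19 mm below it. That is a bias of about 30 mm in the reported height, and it explains why I found no contact. I'll go back and keep descending on force.

Request:
apply_moves(commands=[{"linear": [10,50,-40],"twist": 0},{"linear": [0,50,-50],"twist": 0},{"linear": [0,0,-50],"twist": 0},{"linear": [0,0,-15],"twist": 0},{"linear": [0,0,0],"twist": 0}])

```text
t: 7.85
tool_pos: [487.8, 251.2, 11.5]
tcp_rot: [1.196, 1.211, -1.163]
wrist_force: [0.5, -0.0, 1.1]
width: 0.002
```

Request:
apply_moves(commands=[{"linear": [2,-3,-6],"twist": 0},{"linear": [0,0,-3],"twist": 0},{"linear": [0,0,-2],"twist": 0}])

```text
t: 8.22
tool_pos: [492.8, 248.3, 3.8]
tcp_rot: [1.202, 1.207, -1.159]
wrist_force: [-0.7, -1.1, 0.5]
width: -0.003
```

Request:
apply_moves(commands=[{"linear": [0,0,-1.5],"twist": 0}])

```text
t: 8.35
tool_pos: [493.3, 248.1, 2.8]
tcp_rot: [1.203, 1.206, -1.159]
wrist_force: [0.6, -0.0, -1.3]
width: 0.001
```

Request:
apply_moves(commands=[{"linear": [0,0,-1.5],"twist": 0}])

```text
t: 8.48
tool_pos: [493.7, 248.1, 1.6]
tcp_rot: [1.204, 1.206, -1.158]
wrist_force: [-0.5, -0.0, 0.0]
width: -0.002
```

Request:
apply_moves(commands=[{"linear": [0,0,-1],"twist": 0}])

```text
t: 8.6
tool_pos: [493.8, 248.1, 0.7]
tcp_rot: [1.204, 1.205, -1.158]
wrist_force: [-0.2, -0.0, 0.5]
width: -0.005
```

Request:
apply_moves(commands=[{"linear": [0,0,-1.5],"twist": 0}])

```text
t: 8.72
tool_pos: [493.8, 248.1, -0.8]
tcp_rot: [1.204, 1.205, -1.158]
wrist_force: [-0.4, 0.2, 0.5]
width: -0.002
```

Request:
apply_moves(commands=[{"linear": [0,0,-1.5],"twist": 0}])

```text
t: 8.85
tool_pos: [493.8, 248.2, -2.5]
tcp_rot: [1.204, 1.206, -1.158]
wrist_force: [0.5, 0.8, -0.3]
width: -0.003
```

Request:
apply_moves(commands=[{"linear": [0,0,-1],"twist": 0}])

```text
t: 8.98
tool_pos: [493.7, 248.2, -3.7]
tcp_rot: [1.204, 1.206, -1.158]
wrist_force: [0.4, -0.9, 0.8]
width: -0.001
```

Request:
apply_moves(commands=[{"linear": [0,0,-1],"twist": 0}])

```text
t: 9.1
tool_pos: [493.7, 248.2, -4.5]
tcp_rot: [1.204, 1.206, -1.158]
wrist_force: [-3.1, -1.7, 11.8]
width: 0.004
```

Request:
apply_moves(commands=[{"linear": [-10,0,-1],"twist": 0}])

```text
t: 9.22
tool_pos: [486.0, 248.9, -4.5]
tcp_rot: [1.208, 1.204, -1.155]
wrist_force: [3.5, -0.4, 7.8]
width: -0.002
```

Request:
apply_moves(commands=[{"linear": [-12,-1,-1.4],"twist": 0}])

```text
t: 9.35
tool_pos: [476.3, 249.1, -4.5]
tcp_rot: [1.212, 1.202, -1.15]
wrist_force: [2.4, -0.4, 8.7]
width: 0.002
```

Request:
apply_moves(commands=[{"linear": [-14,0,-1.3],"twist": 0}])

```text
t: 9.48
tool_pos: [464.5, 250.1, -4.4]
tcp_rot: [1.216, 1.2, -1.147]
wrist_force: [2.8, -0.7, 6.0]
width: -0.001
```

Request:
apply_moves(commands=[{"linear": [-14,0,-1.3],"twist": 0},{"linear": [-14,0,-1.3],"twist": 0}])

```text
t: 9.72
tool_pos: [440.2, 252.2, -4.4]
tcp_rot: [1.223, 1.196, -1.139]
wrist_force: [2.0, 0.7, 6.6]
width: -0.004
```

Request:
apply_moves(commands=[{"linear": [-12,-2,-1.8],"twist": 0},{"linear": [-12,-2,-1.8],"twist": 0}])

```text
t: 9.98
tool_pos: [421.4, 251.7, -4.4]
tcp_rot: [1.234, 1.193, -1.127]
wrist_force: [3.3, 1.1, 10.5]
width: -0.0
```

Request:
apply_moves(commands=[{"linear": [-12,-2,-1.8],"twist": 0},{"linear": [-12,-1,-1.8],"twist": 0}])

```text
t: 10.22
tool_pos: [403.1, 252.3, -4.3]
tcp_rot: [1.244, 1.189, -1.115]
wrist_force: [2.0, -0.1, 11.2]
width: -0.007
```

```bash
python3 - <<'E'
from h import *
p=optics.capture("top"); save(p,"drag1.png",(120,180,340,345),3.6)
E
python3 s.py
```

```text
10.275 [401.5 252.3  -4.4] yang 0.0312 tilt [ 0.076  0.032 -0.997] [ 1.  -0.9 14.1] -0.001 [-0.33  0.57 -0.37  2.19  0.6   0.39 -1.17]
```

View pics/drag1.png

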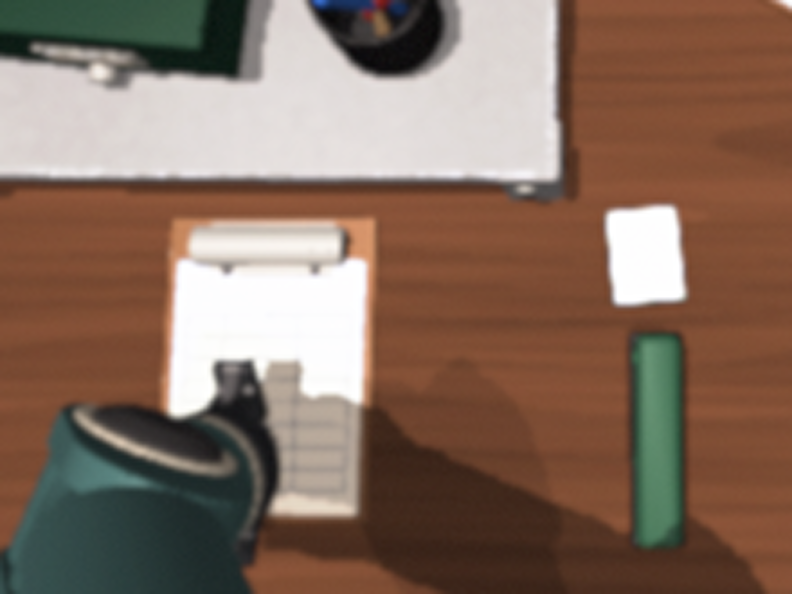

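Request:
apply_moves(commands=[{"linear": [-12,-2,-1.4],"twist": 0},{"linear": [-12,-2,-1.4],"twist": 0}])

```text
t: 10.52
tool_pos: [382.4, 251.6, -4.2]
tcp_rot: [1.252, 1.187, -1.105]
wrist_force: [2.6, 1.1, 7.5]
width: 0.001
```

Request:
apply_moves(commands=[{"linear": [-12,-2,-1.4],"twist": 0},{"linear": [-8,-1,-1.0],"twist": 0}])

```text
t: 10.78
tool_pos: [366.1, 251.5, -4.0]
tcp_rot: [1.26, 1.185, -1.096]
wrist_force: [1.9, 0.3, 4.0]
width: -0.003
```

Request:
apply_moves(commands=[{"linear": [0,0,10],"twist": 0},{"linear": [0,0,40],"twist": 0},{"linear": [10,0,50],"twist": 0},{"linear": [40,0,20],"twist": 0}], jaw=0.2)

```text
t: 11.28
tool_pos: [412.8, 251.5, 119.8]
tcp_rot: [1.25, 1.191, -1.096]
wrist_force: [2.2, 0.7, -0.3]
width: 0.601
```

```bash
python3 - <<'E'
from h import *
p=optics.capture("top"); save(p,"drag2.png",(120,180,340,345),3.6); c=cloud(p); np.savez("top3.npz",f=p["frame"],c=c)
for t in ["clipboard_mid","clip_mid"]:
    print(t,[(round(r["confidence"],2),w(p,np.array(r["centre"])).round().tolist()) for r in models.tip_of(p,t)][:4])
E
python3 s.py
```

```text
clipboard_mid [(0.68, [796.0, -134.0, 2.0]), (0.57, [410.0, 250.0, 4.0])]
clip_mid [(0.97, [495.0, 251.0, 19.0]), (0.63, [867.0, -173.0, 12.0])]
11.425 [415.5 250.5 118.4] yang 0.0308 tilt [ 0.089  0.042 -0.995] [-1.5 -0.1  0. ] 0.6 [-0.12  0.37 -0.59  2.13  0.37  0.64 -0.93]
```

View pics/drag2.png

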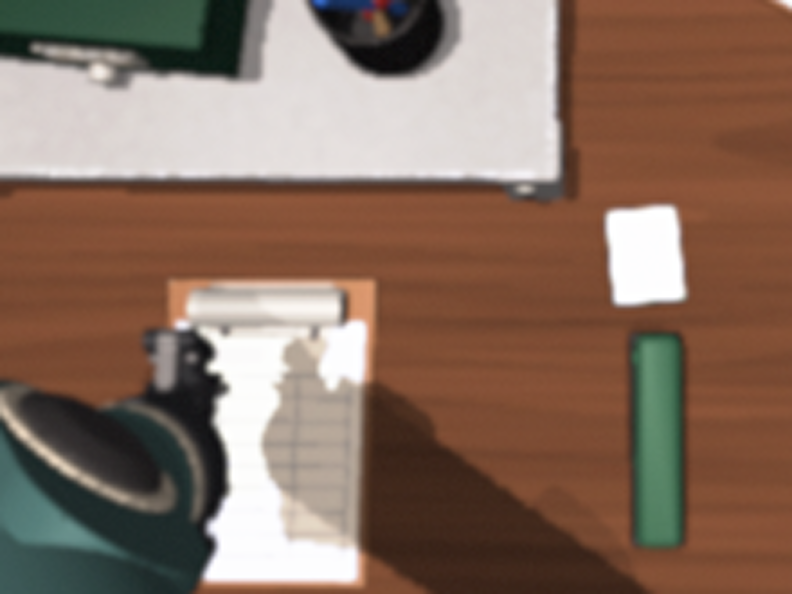

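Request:
apply_moves(commands=[{"linear": [30,0,0],"twist": 0},{"linear": [30,0,0],"twist": 0},{"linear": [15,0,0],"twist": 0},{"linear": [0,0,0],"twist": 0},{"linear": [0,0,0],"twist": 0}])

```text
t: 12.05
tool_pos: [485.3, 249.5, 115.8]
tcp_rot: [1.246, 1.194, -1.106]
wrist_force: [0.0, -0.2, 0.0]
width: 0.598
```

```bash
python3 s.py
```

```text
12.05 [485.3 249.5 115.8] yang 0.0353 tilt [ 0.079  0.038 -0.996] [ 0.  -0.2  0. ] 0.598 [-0.09  0.46 -0.56  1.98  0.39  0.71 -0.84]
```

Request:
apply_moves(commands=[{"linear": [-10,-30,0],"twist": 0.18},{"linear": [-10,-30,0],"twist": 0.18},{"linear": [-10,-30,0],"twist": 0.18},{"linear": [-10,-30,0],"twist": 0.18},{"linear": [-5,-10,0],"twist": 0.18}], jaw=-1)

```text
t: 12.68
tool_pos: [431.6, 119.4, 115.4]
tcp_rot: [0.536, 1.53, -0.403]
wrist_force: [0.4, -0.7, -0.5]
width: -0.001
```

```bash
python3 s.py
```

```text
12.675 [431.6 119.4 115.4] yang 0.9705 tilt [ 0.014  0.083 -0.996] [ 0.4 -0.7 -0.5] -0.001 [ 0.46  0.43 -0.88  2.15  0.4   0.7   0.3 ]
```

Request:
apply_moves(commands=[{"linear": [0,0,-20],"twist": 0.186},{"linear": [0,0,-20],"twist": 0.186},{"linear": [0,0,-10],"twist": 0.186},{"linear": [0,0,-10],"twist": 0.186},{"linear": [0,0,0],"twist": 0.186}])

```text
t: 13.3
tool_pos: [425.9, 118.2, 54.1]
tcp_rot: [-0.216, 1.602, 0.322]
wrist_force: [0.1, -0.2, 0.6]
width: -0.003
```

Request:
apply_moves(commands=[{"linear": [0,0,-10],"twist": 0.186},{"linear": [0,0,-10],"twist": 0.186},{"linear": [0,0,-10],"twist": 0.186},{"linear": [0,0,-5],"twist": 0.186},{"linear": [0,0,0],"twist": 0.186}])

```text
t: 13.92
tool_pos: [421.1, 119.0, 18.7]
tcp_rot: [-0.971, 1.411, 1.032]
wrist_force: [0.1, 0.2, -0.2]
width: -0.004
```

```bash
python3 s.py
```

```text
13.925 [421.1 119.   18.7] yang 2.8476 tilt [-0.082 -0.016 -0.997] [ 0.1  0.2 -0.2] -0.004 [ 0.5   0.85 -1.07  2.12  0.96  0.9   1.67]
```

Request:
apply_moves(commands=[{"linear": [0,0,-12],"twist": 0},{"linear": [0,0,-8],"twist": 0},{"linear": [0,0,-3],"twist": 0},{"linear": [0,0,-2],"twist": 0}])

```text
t: 14.42
tool_pos: [419.3, 119.2, -7.9]
tcp_rot: [-0.968, 1.414, 1.028]
wrist_force: [-0.4, 0.2, -0.5]
width: -0.004
```

Request:
apply_moves(commands=[{"linear": [0,0,-1.5],"twist": 0}])

```text
t: 14.55
tool_pos: [419.4, 119.2, -9.3]
tcp_rot: [-0.968, 1.414, 1.027]
wrist_force: [-0.9, -1.1, 13.0]
width: -0.001
```

Request:
apply_moves(commands=[{"linear": [0,0,-1.5],"twist": 0}])

```text
t: 14.68
tool_pos: [419.5, 119.2, -9.5]
tcp_rot: [-0.969, 1.415, 1.026]
wrist_force: [-4.8, -4.3, 26.5]
width: -0.001
```

Request:
apply_moves(commands=[{"linear": [0,0,-1.2],"twist": 0},{"linear": [0,0,-1.2],"twist": 0}])

```text
t: 14.92
tool_pos: [419.5, 119.1, -9.3]
tcp_rot: [-0.972, 1.416, 1.023]
wrist_force: [-3.0, -2.9, 13.3]
width: 0.004
```

```bash
python3 s.py
```

```text
14.925 [419.5 119.1  -9.3] yang 2.8413 tilt [-0.081 -0.022 -0.996] [-3.  -2.9 13.3] 0.004 [ 0.46  0.88 -1.02  2.13  1.02  0.87  1.62]
```

```bash
python3 - <<'E'
from h import *
for x,r in [(493.7,[1.204, 1.206, -1.158]),(486,[1.208, 1.204, -1.155]),(476,[1.212, 1.202, -1.15]),(464,[1.216, 1.2, -1.147]),(440,[1.223, 1.196, -1.139]),(421,[1.234, 1.193, -1.127]),(403,[1.244, 1.189, -1.115]),(382,[1.252, 1.187, -1.105]),(366,[1.26, 1.185, -1.096]),("up",[1.25, 1.191, -1.096])]:
    print(x,R.from_rotvec(r).as_matrix()[:,0].round(3))
E
```

```text
493.7 [ 0.032  0.007 -0.999]
486 [ 0.036  0.009 -0.999]
476 [ 0.041  0.011 -0.999]
464 [ 0.045  0.013 -0.999]
440 [ 0.053  0.017 -0.998]
421 [ 0.065  0.025 -0.998]
403 [ 0.076  0.032 -0.997]
382 [ 0.085  0.038 -0.996]
366 [ 0.093  0.044 -0.995]
up [ 0.088  0.042 -0.995]
```

Request:
apply_moves(commands=[{"linear": [-10,0,-1.5],"twist": 0},{"linear": [-10,0,-1.5],"twist": 0}])

```text
t: 15.18
tool_pos: [405.9, 120.9, -9.3]
tcp_rot: [-0.973, 1.405, 1.015]
wrist_force: [3.7, -0.7, 9.7]
width: -0.002
```

```bash
python3 s.py
```

```text
15.175 [405.9 120.9  -9.3] yang 2.8401 tilt [-0.068 -0.019 -0.997] [ 3.7 -0.7  9.7] -0.002 [ 0.45  0.86 -1.02  2.17  1.04  0.84  1.57]
```

Request:
apply_moves(commands=[{"linear": [12,0,-1.5],"twist": 0},{"linear": [12,0,-1.5],"twist": 0}])

```text
t: 15.42
tool_pos: [426.7, 122.7, -9.5]
tcp_rot: [-0.975, 1.407, 1.018]
wrist_force: [-8.5, 0.7, 19.1]
width: -0.003
```

```bash
python3 s.py
```

```text
15.425 [426.7 122.7  -9.5] yang 2.8422 tilt [-0.071 -0.02  -0.997] [-8.5  0.7 19.1] -0.003 [ 0.45  0.88 -1.01  2.12  1.02  0.86  1.61]
```

Request:
apply_moves(commands=[{"linear": [-8,-2,-1.5],"twist": 0},{"linear": [-8,-1,-1.5],"twist": 0},{"linear": [-8,-1,-1.5],"twist": 0}])

```text
t: 15.8
tool_pos: [412.2, 122.6, -9.4]
tcp_rot: [-0.976, 1.388, 1.01]
wrist_force: [3.3, -0.3, 8.9]
width: -0.003
```

```bash
python3 s.py
```

```text
15.8 [412.2 122.6  -9.4] yang 2.8413 tilt [-0.052 -0.013 -0.999] [ 3.3 -0.3  8.9] -0.003 [ 0.45  0.86 -1.01  2.17  1.05  0.83  1.57]
```

Request:
apply_moves(commands=[{"linear": [15,-4,-1],"twist": 0},{"linear": [15,0,-1],"twist": 0},{"linear": [-7,0,-1.5],"twist": 0},{"linear": [-7,-1,-1.5],"twist": 0},{"linear": [-7,-1,-1.5],"twist": 0}])

```text
t: 16.42
tool_pos: [429.9, 120.9, -9.5]
tcp_rot: [-0.978, 1.37, 1.002]
wrist_force: [3.2, -0.7, 8.7]
width: 0.001
```

Request:
apply_moves(commands=[{"linear": [-7,0,-1.5],"twist": 0},{"linear": [-7,-1,-1.5],"twist": 0},{"linear": [-7,-1,-1.5],"twist": 0}])

```text
t: 16.8
tool_pos: [417.9, 121.6, -9.6]
tcp_rot: [-0.98, 1.353, 0.992]
wrist_force: [3.6, -0.7, 8.6]
width: 0.0
```

```bash
python3 s.py
```

```text
16.8 [417.9 121.6  -9.6] yang 2.8397 tilt [-0.017 -0.003 -1.   ] [ 3.6 -0.7  8.6] 0.0 [ 0.45  0.85 -1.    2.18  1.09  0.79  1.54]
```

Request:
apply_moves(commands=[{"linear": [-7,0,-1.5],"twist": 0},{"linear": [-7,-1,-1.5],"twist": 0},{"linear": [0,0,20],"twist": 0},{"linear": [0,0,50],"twist": -0.18},{"linear": [0,0,40],"twist": -0.18}])

```text
t: 17.42
tool_pos: [408.7, 122.5, 101.7]
tcp_rot: [-0.696, 1.461, 0.706]
wrist_force: [0.5, -1.3, -0.3]
width: -0.0
```

Request:
apply_moves(commands=[{"linear": [5,10,10],"twist": -0.186},{"linear": [5,10,0],"twist": -0.186},{"linear": [5,10,0],"twist": -0.186},{"linear": [5,10,0],"twist": -0.186},{"linear": [5,10,0],"twist": -0.186}], jaw=0.2)

```text
t: 18.05
tool_pos: [436.5, 173.1, 115.9]
tcp_rot: [0.035, 1.567, -0.029]
wrist_force: [-0.4, 0.4, 0.3]
width: 0.6
```

Request:
apply_moves(commands=[{"linear": [10,15,0],"twist": -0.186},{"linear": [10,15,0],"twist": -0.186},{"linear": [10,15,0],"twist": -0.186},{"linear": [10,15,0],"twist": -0.186},{"linear": [10,15,0],"twist": -0.186}])

```text
t: 18.68
tool_pos: [487.5, 250.0, 116.7]
tcp_rot: [0.763, 1.426, -0.761]
wrist_force: [0.3, 0.2, 0.2]
width: 0.599
```

```bash
python3 s.py; python3 - <<'E'
from h import *
p=optics.capture("top"); c=cloud(p); f=p["frame"]; save(p,"pre.png",(120,180,340,345),3.6)
for t in ["clipboard_mid","clip_mid"]:
    print(t,[(round(r["confidence"],2),w(p,np.array(r["centre"])).round().tolist()) for r in models.tip_of(p,t)][:4])
# raised clip points
s=(c[...,2]>15)&(c[...,2]<34)&(c[...,0]>440)&(c[...,0]<530)&(c[...,1]>180)&(c[...,1]<310)&(f.min(-1)>90)
q=c[s]; print(s.sum(),np.percentile(q,[2,50,98],axis=0).round(1), cv2.minAreaRect(q[:,:2].astype(np.float32)))
E
```

```text
18.675 [487.5 250.  116.7] yang 0.5929 tilt [ 0.007 -0.002 -1.   ] [0.3 0.2 0.2] 0.599 [ 0.    0.54 -0.69  1.91  0.46  0.85 -0.34]
clipboard_mid [(0.81, [411.0, 251.0, 5.0]), (0.73, [791.0, -137.0, -0.0]), (0.42, [491.0, 251.0, 19.0])]
clip_mid [(0.95, [490.0, 249.0, 20.0]), (0.58, [865.0, -172.0, 13.0])]
316 [[478.8 202.9  17.9]
 [490.3 236.   25.2]
 [502.7 271.5  30.2]] ((490.6865234375, 237.49667358398438), (24.165679931640625, 73.10939025878906), 0.5586124062538147)
```

View pics/pre.png

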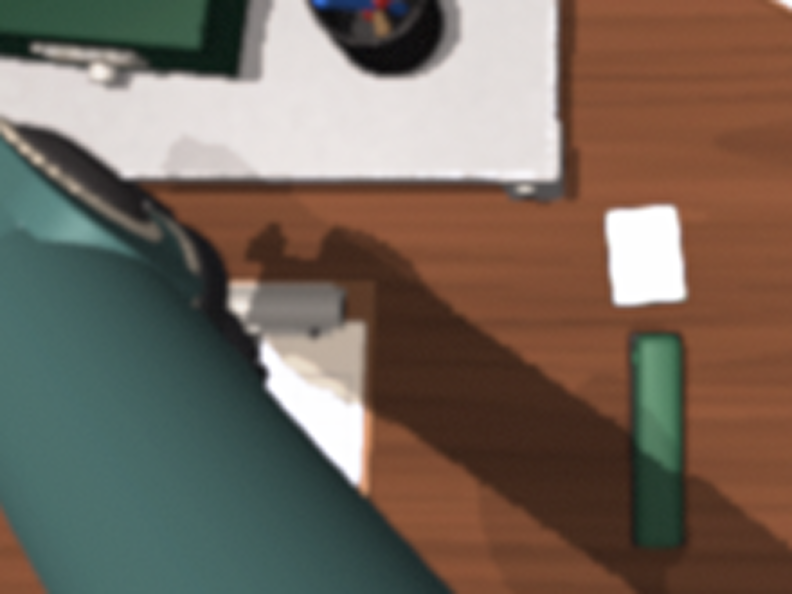

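Request:
apply_moves(commands=[{"linear": [3,0,0],"twist": -0.186},{"linear": [0,0,-10],"twist": -0.186},{"linear": [0,0,-20],"twist": -0.186},{"linear": [0,0,-20],"twist": 0},{"linear": [0,0,0],"twist": 0}])

```text
t: 19.45
tool_pos: [487.2, 245.0, 65.1]
tcp_rot: [1.171, 1.223, -1.18]
wrist_force: [-0.1, -0.2, -0.1]
width: 0.6
```

```bash
python3 s.py; python3 - <<'E'
from h import *
p=optics.capture("scene"); c=cloud(p); save(p,"pre_s.png",(210,100,410,250),4)
E
```

```text
19.45 [487.2 245.   65.1] yang 0.044 tilt [ 0.001 -0.008 -1.   ] [-0.1 -0.2 -0.1] 0.6 [-0.13  0.58 -0.51  1.94  0.43  0.73 -0.85]
```

View pics/pre_s.png

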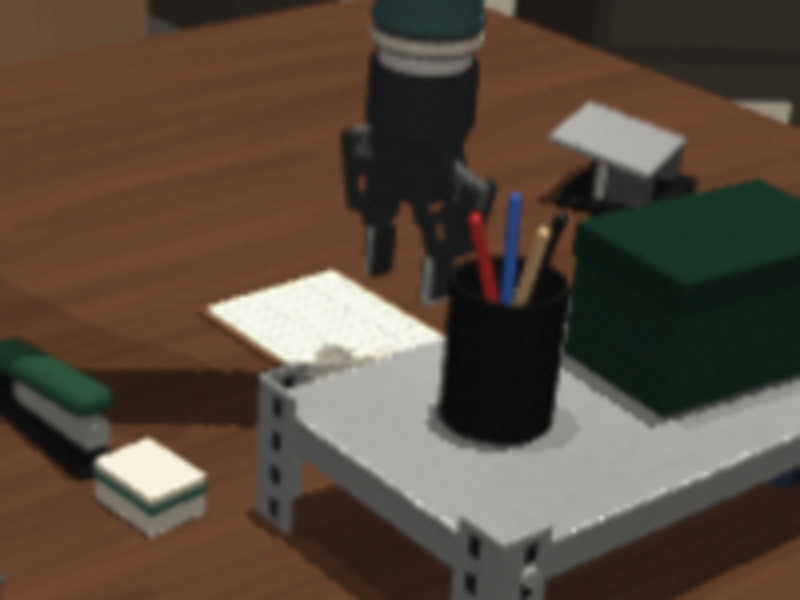

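Request:
apply_moves(commands=[{"linear": [4,5,-15],"twist": -0.03},{"linear": [0,0,-20],"twist": 0},{"linear": [0,0,-15],"twist": 0},{"linear": [0,0,-5],"twist": 0},{"linear": [0,0,0],"twist": 0}])

```text
t: 20.12
tool_pos: [492.8, 249.8, 10.9]
tcp_rot: [1.195, 1.209, -1.196]
wrist_force: [-1.2, 0.0, -0.0]
width: 0.602
```

```bash
python3 s.py
```

```text
20.125 [492.8 249.8  10.9] yang 0.0167 tilt [ 0.005 -0.006 -1.   ] [-1.2  0.  -0. ] 0.602 [-0.18  0.67 -0.45  1.94  0.48  0.64 -0.93]
```

Request:
apply_moves(commands=[{"linear": [-1,0,-7],"twist": 0},{"linear": [0,0,-4],"twist": 0},{"linear": [0,0,-2],"twist": 0},{"linear": [0,0,0],"twist": 0}])

```text
t: 20.62
tool_pos: [492.2, 250.2, -2.1]
tcp_rot: [1.196, 1.209, -1.195]
wrist_force: [0.6, -0.7, -0.9]
width: 0.599
```

```bash
python3 s.py
```

```text
20.625 [492.2 250.2  -2.1] yang 0.0172 tilt [ 0.006 -0.005 -1.   ] [ 0.6 -0.7 -0.9] 0.599 [-0.19  0.69 -0.44  1.95  0.5   0.61 -0.94]
```

Request:
apply_moves(commands=[{"linear": [0,0,0],"twist": 0},{"linear": [0,0,0],"twist": 0},{"linear": [0,0,0],"twist": 0},{"linear": [0,0,0],"twist": 0}], jaw=-1, squeeze=70)

```text
t: 21.12
tool_pos: [492.7, 250.5, -1.5]
tcp_rot: [1.197, 1.209, -1.194]
wrist_force: [-0.4, 0.2, -0.7]
width: 0.277
```

```bash
python3 s.py
```

```text
21.125 [492.7 250.5  -1.5] yang 0.017 tilt [ 0.007 -0.005 -1.   ] [-0.4  0.2 -0.7] 0.277 [-0.19  0.69 -0.44  1.95  0.5   0.61 -0.94]
```

Request:
apply_moves(commands=[{"linear": [0,0,5],"twist": 0},{"linear": [0,0,10],"twist": 0},{"linear": [0,0,15],"twist": 0},{"linear": [0,0,15],"twist": 0}])

```text
t: 21.62
tool_pos: [491.7, 249.9, 45.2]
tcp_rot: [1.194, 1.21, -1.196]
wrist_force: [0.2, -0.5, -2.7]
width: 0.281
```

```bash
python3 s.py; python3 - <<'E'
from h import *
p=optics.capture("scene"); c=cloud(p); save(p,"lift_s.png",(210,100,410,250),4)
s=(abs(c[...,0]-390)<100)&(abs(c[...,1]-250)<70)&(c[...,2]>12)&(c[...,2]<110)&(p["frame"].min(-1)>120)
q=c[s]; A=np.c_[q[:,:2],np.ones(len(q))]; k,_,_,_=np.linalg.lstsq(A,q[:,2],rcond=None); print(len(q),k,q.mean(0))
E
```

```text
21.625 [491.7 249.9  45.2] yang 0.0175 tilt [ 0.005 -0.006 -1.   ] [ 0.2 -0.5 -2.7] 0.281 [-0.15  0.61 -0.49  1.94  0.45  0.7  -0.9 ]
690 [2.91596837e-02 2.65718799e-03 4.03837322e+01] [380.89810498 243.08414439  52.13652076]
```

View pics/lift_s.png

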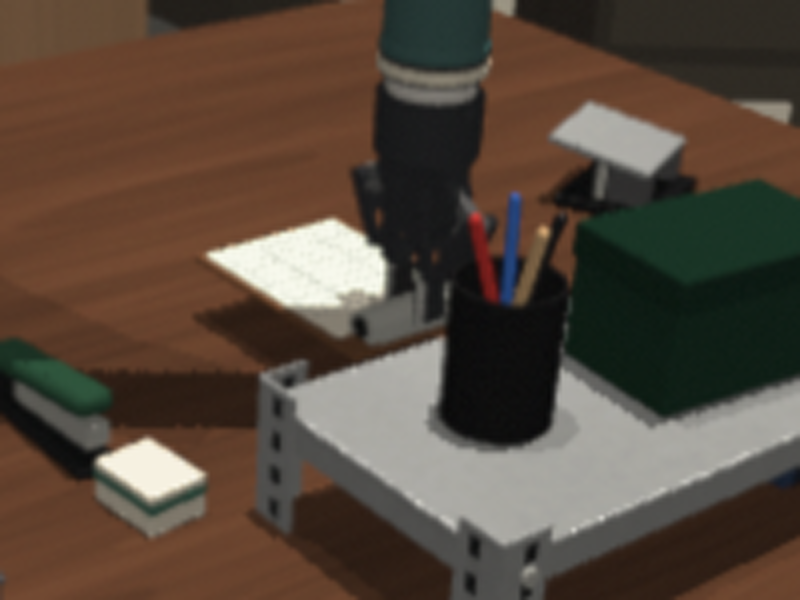

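Request:
apply_moves(commands=[{"linear": [0,0,30],"twist": 0},{"linear": [0,0,40],"twist": 0},{"linear": [0,-20,20],"twist": 0},{"linear": [0,-35,0],"twist": 0},{"linear": [0,-40,0],"twist": 0}])

```text
t: 22.3
tool_pos: [493.0, 157.4, 144.3]
tcp_rot: [1.197, 1.209, -1.181]
wrist_force: [0.9, -0.9, -3.3]
width: 0.281
```

Request:
apply_moves(commands=[{"linear": [0,-45,0],"twist": 0},{"linear": [0,-45,0],"twist": 0},{"linear": [0,-45,0],"twist": 0},{"linear": [5,-45,0],"twist": 0},{"linear": [5,-45,0],"twist": 0}])

```text
t: 22.92
tool_pos: [503.0, -73.8, 148.1]
tcp_rot: [1.197, 1.205, -1.175]
wrist_force: [1.3, 0.4, -1.8]
width: 0.28
```

```bash
python3 s.py
```

```text
22.925 [503.  -73.8 148.1] yang 0.0273 tilt [ 0.02  -0.002 -1.   ] [ 1.3  0.4 -1.8] 0.28 [ 0.52  0.38 -0.53  2.    0.26  0.81 -0.13]
```

Request:
apply_moves(commands=[{"linear": [5,-45,0],"twist": -0.025},{"linear": [5,-45,0],"twist": -0.025},{"linear": [5,-45,0],"twist": -0.025},{"linear": [0,-40,0],"twist": -0.025},{"linear": [0,-15,0],"twist": 0}])

```text
t: 23.55
tool_pos: [517.8, -273.0, 151.2]
tcp_rot: [1.276, 1.148, -1.252]
wrist_force: [0.1, 0.0, -1.9]
width: 0.278
```

Request:
apply_moves(commands=[{"linear": [0,0,0],"twist": 0}])

```text
t: 23.68
tool_pos: [517.6, -273.3, 151.4]
tcp_rot: [1.277, 1.147, -1.252]
wrist_force: [0.4, 0.4, -2.4]
width: 0.276
```

```bash
cat > m.py <<'E'
from h import *
import sys
p=optics.capture("top"); c=cloud(p); f=p["frame"]; save(p,sys.argv[1],(320,180,520,380),3)
p2=optics.capture("scene"); save(p2,"s_"+sys.argv[1],(40,130,300,325),3)
o=bot.get_obs()["tool_pos"]; z0=float(sys.argv[2])
s=(f.min(-1)>105)&(abs(c[...,2]-z0)<18)&(abs(c[...,0]-o[0]+80)<130)&(abs(c[...,1]-o[1])<80)
k,l,st,_=cv2.connectedComponentsWithStats(s.astype(np.uint8)); i=1+np.argmax(st[1:,4]); q=c[l==i]
print(len(q),q.mean(0),cv2.minAreaRect(q[:,:2].astype(np.float32)))
A=np.c_[q[:,:2],np.ones(len(q))]; print(np.linalg.lstsq(A,q[:,2],rcond=None)[0])
for P in(p,p2):
  for t in ["clipboard_mid","clip_mid","tray_floor"]:
    print(t,[(round(r["confidence"],2),w(P,np.array(r["centre"])).round().tolist()) for r in models.tip_of(P,t)][:3])
E
python3 m.py carry.png 155; python3 s.py
```

```text
4762 [ 413.13470505 -258.25135939  156.86911911] ((422.70538330078125, -263.9801025390625), (130.6799774169922, 172.8969268798828), 84.94442749023438)
[ 2.46822177e-02 -1.02937246e-03  1.46406202e+02]
clipboard_mid [(0.83, [796.0, -137.0, 1.0]), (0.58, [435.0, -266.0, 155.0])]
clip_mid [(0.79, [516.0, -272.0, 172.0]), (0.74, [864.0, -174.0, 13.0])]
tray_floor []
clipboard_mid [(0.62, [439.0, -258.0, 155.0])]
clip_mid [(0.76, [866.0, -170.0, 11.0]), (0.56, [519.0, -267.0, 171.0])]
tray_floor [(0.89, [441.0, -271.0, 5.0])]
24.075 [ 518.  -271.9  151.4] yang -0.0784 tilt [ 0.025 -0.006 -1.   ] [ 0.8  0.2 -1.5] 0.283 [ 0.77  0.47 -0.43  1.82  0.25  0.87  0.14]
```

View pics/carry.png

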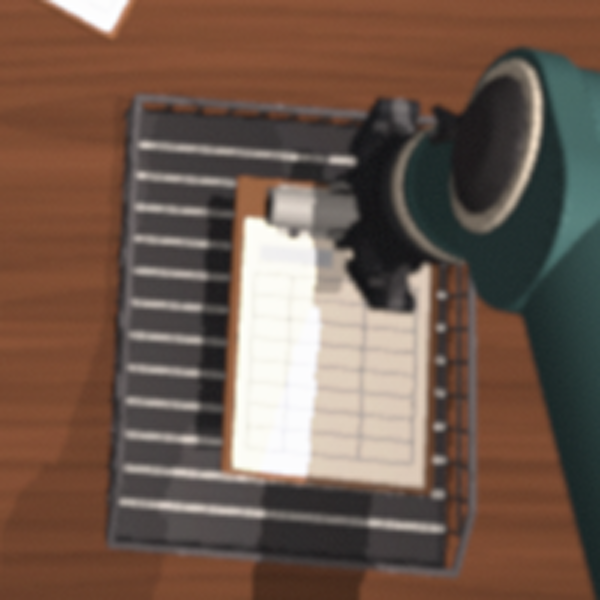

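View pics/s_carry.png

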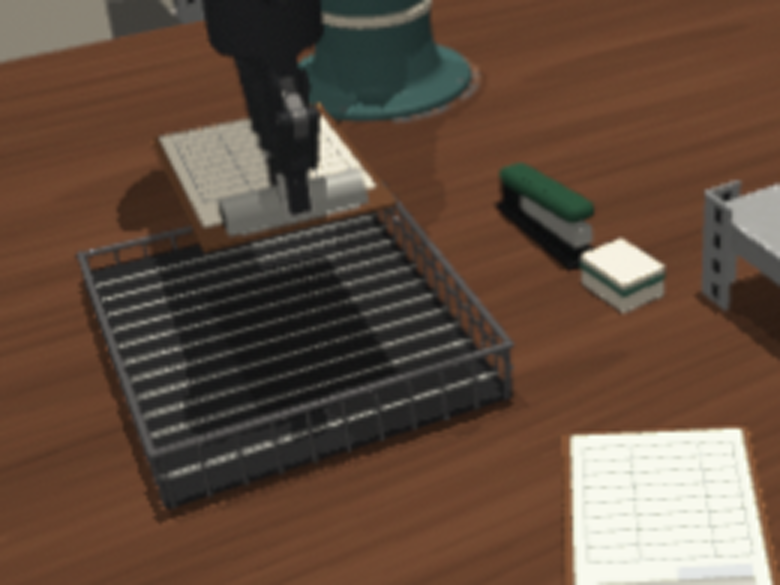

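Request:
apply_moves(commands=[{"linear": [0,-6,-25],"twist": 0.008},{"linear": [0,-2,-30],"twist": 0},{"linear": [0,0,-30],"twist": 0},{"linear": [0,0,-20],"twist": 0},{"linear": [0,0,0],"twist": 0}])

```text
t: 24.7
tool_pos: [519.5, -278.4, 44.7]
tcp_rot: [1.267, 1.152, -1.241]
wrist_force: [-0.5, 0.4, -2.9]
width: 0.281
```

```bash
python3 s.py; python3 m.py low.png 45
```

```text
24.7 [ 519.5 -278.4   44.7] yang -0.0669 tilt [ 0.027 -0.007 -1.   ] [-0.5  0.4 -2.9] 0.281 [ 0.72  0.63 -0.37  1.87  0.34  0.68  0.09]
3743 [ 415.30862501 -265.28448072   49.89627275] ((425.59930419921875, -270.455078125), (131.8324737548828, 171.283203125), 85.30060577392578)
[ 2.64729389e-02 -1.85749395e-03  3.84090686e+01]
clipboard_mid [(0.79, [797.0, -136.0, -1.0]), (0.76, [439.0, -271.0, 49.0])]
clip_mid [(0.96, [865.0, -170.0, 13.0]), (0.83, [517.0, -276.0, 65.0])]
tray_floor [(0.18, [530.0, 3.0, 2.0])]
clipboard_mid [(0.84, [442.0, -266.0, 50.0]), (0.8, [797.0, -135.0, 2.0]), (0.38, [534.0, 2.0, -2.0])]
clip_mid [(0.73, [523.0, -273.0, 63.0]), (0.7, [864.0, -170.0, 10.0])]
tray_floor [(0.68, [441.0, -272.0, 6.0]), (0.19, [687.0, 337.0, 85.0])]
```

View pics/low.png

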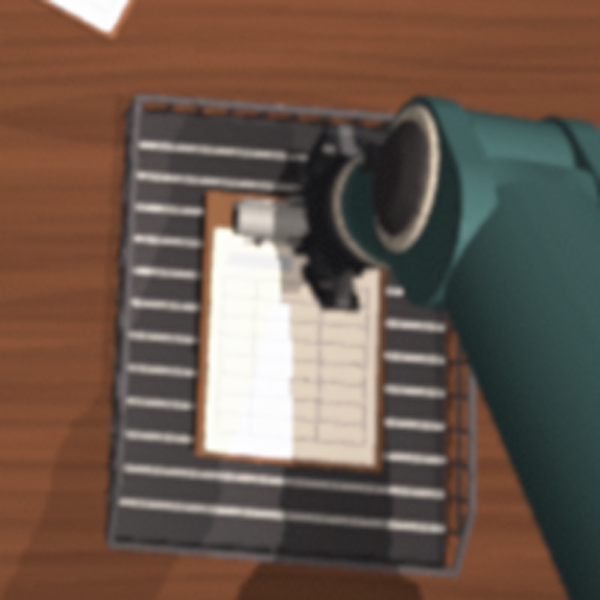

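Request:
apply_moves(commands=[{"linear": [-2,0,-14],"twist": 0},{"linear": [0,0,-8],"twist": 0},{"linear": [0,0,-4],"twist": 0},{"linear": [0,0,-1],"twist": 0}])

```text
t: 25.6
tool_pos: [518.4, -279.8, 18.1]
tcp_rot: [1.267, 1.147, -1.24]
wrist_force: [0.2, 0.1, -2.7]
width: 0.279
```

Request:
apply_moves(commands=[{"linear": [0,0,-2],"twist": 0}])

```text
t: 25.72
tool_pos: [518.6, -279.8, 16.0]
tcp_rot: [1.267, 1.147, -1.239]
wrist_force: [-0.1, -0.2, -2.3]
width: 0.279
```

Request:
apply_moves(commands=[{"linear": [0,0,-2],"twist": 0}])

```text
t: 25.85
tool_pos: [518.7, -279.8, 14.0]
tcp_rot: [1.267, 1.147, -1.239]
wrist_force: [-0.0, 0.1, -2.8]
width: 0.28
```

Request:
apply_moves(commands=[{"linear": [0,0,-1.5],"twist": 0}])

```text
t: 25.98
tool_pos: [518.8, -279.9, 12.6]
tcp_rot: [1.267, 1.146, -1.239]
wrist_force: [-0.2, -0.5, -0.3]
width: 0.28
```

Request:
apply_moves(commands=[{"linear": [0,0,-1.5],"twist": 0}])

```text
t: 26.1
tool_pos: [518.8, -279.9, 11.3]
tcp_rot: [1.267, 1.146, -1.24]
wrist_force: [0.9, -0.2, 2.6]
width: 0.28
```

Request:
apply_moves(commands=[{"linear": [0,0,-1],"twist": 0}])

```text
t: 26.22
tool_pos: [518.9, -279.9, 10.7]
tcp_rot: [1.267, 1.146, -1.24]
wrist_force: [0.3, -0.0, 2.6]
width: 0.28
```

Request:
apply_moves(commands=[{"linear": [0,0,-1.3],"twist": 0}])

```text
t: 26.35
tool_pos: [518.9, -279.9, 9.7]
tcp_rot: [1.266, 1.147, -1.24]
wrist_force: [0.5, 1.6, 3.7]
width: 0.281
```

Request:
apply_moves(commands=[{"linear": [0,0,-1.5],"twist": 0}])

```text
t: 26.48
tool_pos: [519.0, -279.9, 8.5]
tcp_rot: [1.266, 1.146, -1.24]
wrist_force: [0.5, -0.0, 5.7]
width: 0.278
```

Request:
apply_moves(commands=[{"linear": [0,0,-1.5],"twist": 0}])

```text
t: 26.6
tool_pos: [519.0, -279.9, 8.4]
tcp_rot: [1.266, 1.147, -1.241]
wrist_force: [-5.0, 3.0, 23.1]
width: 0.279
```

Request:
apply_moves(commands=[{"linear": [0,0,0.5],"twist": 0},{"linear": [0,0,0],"twist": 0}])

```text
t: 26.85
tool_pos: [518.9, -279.9, 9.5]
tcp_rot: [1.265, 1.146, -1.242]
wrist_force: [0.3, 0.9, 1.7]
width: 0.278
```

Request:
apply_moves(commands=[{"linear": [0,0,0],"twist": 0},{"linear": [0,0,0],"twist": 0},{"linear": [0,0,0],"twist": 0}], jaw=0.2)

```text
t: 27.22
tool_pos: [519.5, -280.2, 8.8]
tcp_rot: [1.266, 1.145, -1.24]
wrist_force: [0.0, 0.3, -1.1]
width: 0.602
```

Request:
apply_moves(commands=[{"linear": [0,0,10],"twist": 0},{"linear": [0,0,20],"twist": 0},{"linear": [0,0,40],"twist": 0},{"linear": [0,0,50],"twist": 0},{"linear": [0,0,50],"twist": 0}])

```text
t: 27.85
tool_pos: [517.5, -278.9, 184.4]
tcp_rot: [1.266, 1.15, -1.241]
wrist_force: [0.6, -0.9, 0.5]
width: 0.6
```

```bash
python3 s.py; python3 m.py done.png 16
```

```text
27.85 [ 517.5 -278.9  184.4] yang -0.0671 tilt [ 0.028 -0.009 -1.   ] [ 0.6 -0.9  0.5] 0.6 [ 0.79  0.44 -0.45  1.79  0.23  0.93  0.18]
4013 [ 423.24360706 -270.68615622   16.47450017] ((425.4276428222656, -271.9501953125), (131.8964385986328, 173.2078094482422), 85.59878540039062)
[ 1.41862257e-02 -3.19645721e-04  1.03837472e+01]
clipboard_mid [(0.93, [438.0, -274.0, 15.0]), (0.89, [793.0, -135.0, 2.0])]
clip_mid [(0.93, [867.0, -174.0, 14.0]), (0.63, [515.0, -281.0, 33.0]), (0.43, [526.0, -3.0, 4.0])]
tray_floor []
clipboard_mid [(0.59, [798.0, -134.0, 3.0])]
clip_mid [(0.81, [865.0, -170.0, 12.0]), (0.58, [521.0, -277.0, 27.0])]
tray_floor []
```

View pics/done.png

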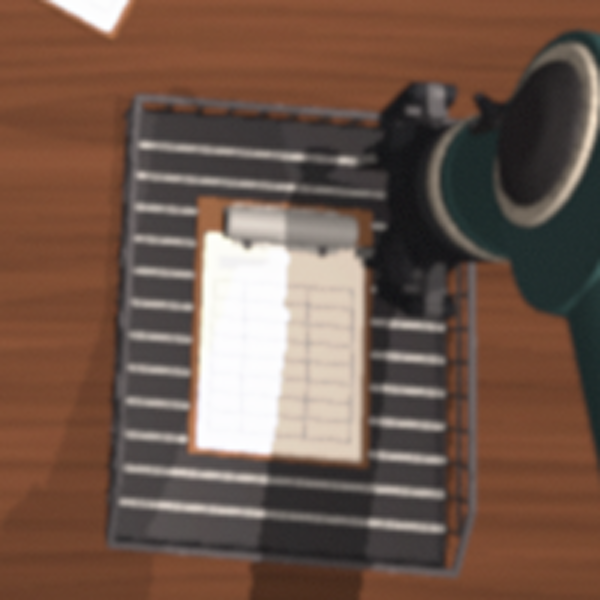

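View pics/s_done.png

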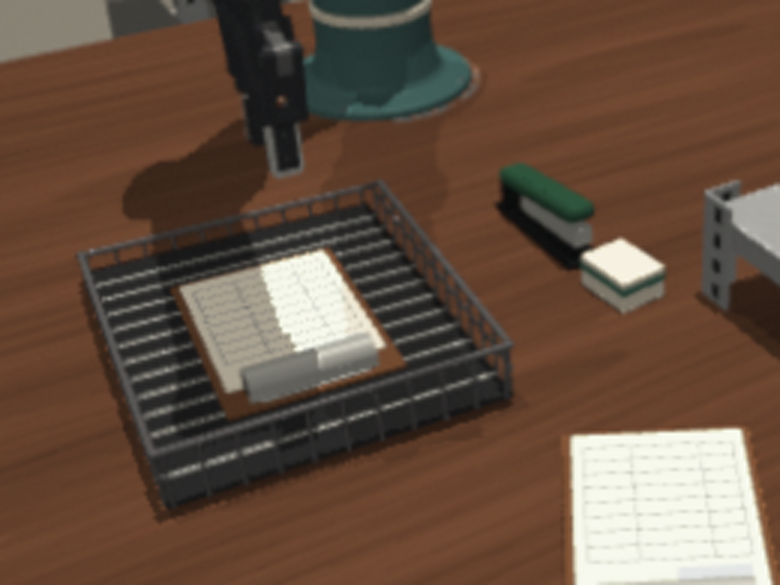

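The board lies flat in the tray. Its yaw matches the cross-wires to about 0.2°, and its centre at (438,-274) is right on the tray's centre. The gripper is clear, the jaws are empty and the bystanders look unmoved, so I'm handing in.

```bash
python3 - <<'E'
from h import *
p=optics.capture("top"); c=cloud(p)
for t in ["stapler","staple_box","notebook","card_box","pen_cup","shelf"]:
    print(t,[(round(r["confidence"],2),w(p,np.array(r["centre"])).round().tolist()) for r in models.tip_of(p,t)][:2])
print(bot.job_done())
E
```

```text
stapler [(0.84, [407.0, -8.0, -1.0])]
staple_box [(0.73, [438.0, -275.0, 13.0]), (0.72, [528.0, -1.0, 3.0])]
notebook []
card_box [(0.75, [686.0, 332.0, 90.0]), (0.24, [440.0, -273.0, 16.0])]
pen_cup [(0.61, [669.0, 167.0, 87.0])]
shelf [(0.87, [567.0, 274.0, -4.0])]
the job is handed in; nothing more can be done
None
```

I dragged the clipboard out from under the shelf, picked it up by its clip and laid it in the letter tray, and the job is handed in at about 28 s of the 64 s allowed.

**What I did:** I pressed on the part sticking out (mostly 6–14 N) and dragged it out until the clip was about 65 mm clear of the shelf edge, then let go. I gripped it by the clip at 70 N, carried it level over the stapler and lowered it until it touched the tray. After it was seated I opened the jaws and raised the gripper clear.

**Last checks:**
- **Position:** the board's centre measures (438, -274) mm, against a tray middle of about (437, -274).
- **Straightness:** its direction agrees with the tray's cross wires to about 0.2°.
- **Flatness:** it lies form side up, and a plane fit gives 0.014 rad of slope over the form. I took that as measurement noise.
- **Other things:** the stapler, staple box, card box and shelf were found within about 2 mm of where they started. The pen cup read 6 mm off in y, and I put that down to the detector. The last picture gave no reading for the notebook. The only reading I trust for it was a weak one at the start, so I could not check it.

**What disagreed along the way:**
- **Fingertip height:** the fingertips sat about 28 mm higher than the reported tool position implied. I found contact with the wrist force instead.
- **Tool tilt:** the drag tilted the tool by about 0.09 rad. I took this out by sliding the shut fingertips lightly on bare desk before gripping the clip, with one brief peak of 26 N.

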